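# Index the drill-bush arm over the sleeve

## Robot

A 7-joint arm with a two-finger parallel gripper is mounted at the origin on a cart in front of the work surface, level with it; the furniture and walls round the work are solid. World frame = base frame: x ahead of the robot, y to its left, z up, the work surface at z = 0. Lengths are in mm, angles in rad, forces in N, time in s.
With the tool pointing down it reaches from about 425 to 925 mm from the base axis. Payload 6.8 kg.
Tool frame: the origin (TCP) lies on the mounting face of the last link; the fingertips stand 182 mm ahead of it and the grasp point (between the pads) lies 163 mm ahead of it (grip_depth is the distance from the TCP to the grasp point, in mm); z points along the fingers, y is the line along which they close (so a half turn about z gives the same grasp; the last joint's range is limited). The gripper opens to 88 mm and grips with 3 to 60 N. Pads are 20 mm wide; open, the fingers measure 115 mm over their backs; the gripper's body (75 mm by 178 mm) begins 61 mm behind the grasp point.
Start: joints at [-1.455, 0.477, 0.022, 1.555, -0.011, 1.109, -0.083], TCP at [149.804, 658.18, 404.664] pointing down, gripper open.
Joint ranges: [-2.96, 2.96], [-0.34, 2.1], [-1.41, 1.46], [0.24, 2.44], [-1.37, 4.51], [0.17, 1.92], [-2.96, 2.96]. Speed limits (rad/s): [2.39, 2.39, 3.14, 3.14, 3.14, 3.14, 3.14].

## Interface

Orientations are given as a 3x3 rotation matrix whose columns are the frame's x, y, z axes.
In Python, from bench import * gives the robot as it stands.
- The arm moves only by the shell command python3 -m pendant 'ROWS' [FORCE]. ROWS is JSON, a list of rows, each a list of 3 entries, a list of its own where there are three numbers: the shift along the tool's x, y, z in m, then the turn, a rotation vector about the tool's x, y, z in rad, then the gripper command: -1 is fully open, 1 is shut, values between are in proportion. In form: [[[x, y, z], [rx, ry, rz], jaw], ...]. A call has 1 to 10 rows; each row shifts and turns the commanded pose from where the row before left it, along the tool's axes as they then stand; what a row does not reach is not made up. A row lasts 1/12 s, in which the tool goes at most 41.7 mm and 7.16 degrees, less where a joint would pass 70% of its speed; a pose out of reach is approached as far as the arm can. A call with a gripper value outside its range is refused whole. The fingers move at their own pace and stop on an object; FORCE is the grip in N (left out, the last holds). Time passes only in rows, so rows that do not move let the fingers close. It gives the time, the measured TCP pose, the force, the opening and the grip force at its end, in the units of the state.
- get_obs(): the state, without advancing time (a new reading comes with each control period).
- capture(name): name is "scene" or "top"; returns a dict with "pixels" (400x640x3 uint8, red, green, blue), "mtx" (3x3 intrinsics, pixels), "world_from_camera" (4x4, takes a point from camera to world coordinates). Camera axes: x right, y down, z forward; pixel columns grow to the right and rows downward; lengths in mm; the calibration is good to about 2 mm. A picture is of the moment at which its call begins. There is no depth.
- finish_job(): hands the job in; it is judged then, once.
The state is a dict: "clock": time; "joints": joint angles; "joint_velocities": joint speeds; "effort": joint torques, N m; "tool_pos": TCP position; "eef_rot": TCP orientation; "wrist_force": force on the tool from outside, world axes, zero at the start; "wrist_torque": the same for the moment, N m; "finger_gap": finger opening in mm; "gripper_force": force on a finger pad.
Only numpy, scipy, OpenCV 4.12 (cv2) and the standard library are available. Lean on these libraries where they do the work, as an engineer would, in place of code of your own. Each camera call takes 0.05 s, during which the arm holds its last target. There are 200 camera calls.

## Task

On the drilling jig a spring pin with an upright pull ring locks the swing arm in the middle hole. Hook a fingertip under the top of the ring without pinching it, lift the pin, swing the arm one hole, and no farther, so that the drill bush at its far end comes over the tall sleeve, not the low plug. Let the pin spring fully down into that hole and come clear, leaving the sleeve, the plug and the things round the jig where they are.

Things in the scene. Friction and masses are not known exactly. Their poses are not given: they have to be found in the camera images.
- jig: drilling jig fixed to the bench: grey base 240 x 150 x 12 mm with a pivot post. Origin on the bench under the pivot axis; x from the pivot to the socket end (roughly away from the robot), y to its left, z up. Two sockets (12 mm high, 36 mm across) stand at 75 mm radius, 20 degrees either side of x: under the bush when the arm is one hole to either side of the middle
- plate_mid (a point): middle hole of the steel index plate (160 mm wide), at its top face, 94 mm above the bench, on the near side of the jig. Its five holes (12 mm; the pin is 9 mm) lie on an arc of 100 mm radius about the pivot, one every 20 degrees (35 mm), for arm values -0.698, -0.349, 0, 0.349 and 0.698 rad
- swing_arm (a joint): angle of the arm about the upright pivot, rad: 0 in the middle hole (start; play 0.015), positive counter-clockwise from above: the bush then goes to the jig's +y, the ring to its -y. Locked while the pin is in a hole; else turns with light friction (1 N at the ring), stays where left, stops at +-0.73. A bar 30 mm wide, 96 to 108 mm above the bench, from 115 mm before to 93 mm behind the pivot
- index_pin (a joint): lift of the index pin at the arm's near end, m: 0 fully down in a hole, 0.018 upper stop. The tip is rounded; it is clear of the holes above 0.011, and rests at about 0.011 if let down between holes. Spring and weight press it down with about 7 N at 0 and 10 N at the stop; let go, it springs down by itself
- ring_center (a point): centre of the pin's pull ring: rigid upright steel ring, 60 mm inside, 72 mm outside, 6 mm round bar; rises with the pin, does not flop. Its plane is square to the line to the pivot (100 mm away), so a finger passes through along that line. Pin down: centre 171 mm above the bench, underside of the ring's top 201 mm, collar under the ring (18 mm across) up to 138 mm
- pivot (a point): on the pivot axis of the swing arm, on top of the pivot nut, 120 mm above the bench
- bush (a point): centre of the top of the drill bush, a steel tube 36 mm across at the far end of the arm, 75 mm from the pivot; its underside is 94 mm above the bench, 6 mm above the sleeve
- sleeve_mid (a point): centre, half-way up, of the loose upright black sleeve (21 mm across, 76 mm tall) that stands in one of the two sockets, left or right
- plug_top (a point): centre of the top of the loose black blanking plug in the other socket: flange 34 mm across, small knob, 28 mm tall in all, its top 40 mm above the bench
- spanner: small open-ended spanner, 24 x 123 x 6 mm, lying on the bench to the right; origin in the middle of its underside; to be left alone
- tin: round tin, 62 mm across, 50 mm tall, on the bench to the right; origin in the middle of its underside; to be left alone
- holder_0: injector holder, 21 x 122 x 21 mm, gold with steel ends, lying on the bench to the left; origin in the middle of its underside; to be left alone
Not all that is in view belongs to the job. Of the things like the part that bears sleeve_mid, leave any that is turquoise; of the rest the smaller one is meant.

How it is judged:
By the outcome, as a careful person would: the job done as asked, in the order asked, and still so for the second after the job is handed in, with the robot touching nothing.
It also fails if it takes over 38 s, if anything falls off the work surface, if the arm or the gripper's body presses on something with over 40 N, if the wrist force passes 120 N, or if a joint passes its speed limit or range.

## Working session

There is one attempt and no reset: what is moved stays moved. The work goes in short steps, Python scripts to look and compute and a shell command to move; the robot and the scene stay as the last step left them, time stands still between calls to the robot, and variables do not carry over. Pictures are saved under pics/ and viewed, at most 10 in all, crops included, and the job is handed in when it is done.

```bash
ls; mkdir -p pics
python3 - <<'E'
from bench import *
import cv2,numpy as np
for n in("scene","top"):
    c=capture(n); cv2.imwrite(f"pics/{n}0.png",c["pixels"][:,:,::-1]); np.savez(f"{n}0.npz",**c)
    print(n,c["mtx"].tolist(),np.round(c["world_from_camera"],3).tolist())
o=get_obs(); print({k:np.round(v,3).tolist() for k,v in o.items()})
E
```

```text
pics
scene [[369.96647647349624, 0.0, 322.20642664609005], [0.0, 369.96647647349624, 194.4762671281867], [0.0, 0.0, 1.0]] [[0.585, -0.441, 0.68, -37.235], [-0.811, -0.324, 0.487, -477.302], [0.005, -0.837, -0.548, 690.278], [0.0, 0.0, 0.0, 1.0]]
top [[381.5229431105441, 0.0, 320.97764444169405], [0.0, 381.5229431105441, 202.28415477909437], [0.0, 0.0, 1.0]] [[-0.064, -0.973, 0.22, 472.28], [-0.998, 0.064, -0.01, 20.87], [-0.004, -0.22, -0.976, 1004.344], [0.0, 0.0, 0.0, 1.0]]
{'clock': 0.1, 'joints': [-1.455, 0.478, 0.022, 1.556, -0.011, 1.109, -0.083], 'joint_velocities': [0.0, -0.003, 0.001, -0.004, -0.001, 0.0, -0.001], 'effort': [0.005, -58.409, 1.54, -27.331, -0.054, 0.013, 0.0], 'tool_pos': [149.772, 657.934, 403.795], 'eef_rot': [[-0.975, 0.222, -0.0], [0.222, 0.975, -0.002], [-0.0, -0.002, -1.0]], 'wrist_force': [0.818, -0.534, -0.072], 'wrist_torque': [0.002, -0.013, -0.053], 'gripper_force': 0.0, 'finger_gap': 87.772}
```

View pics/scene0.png

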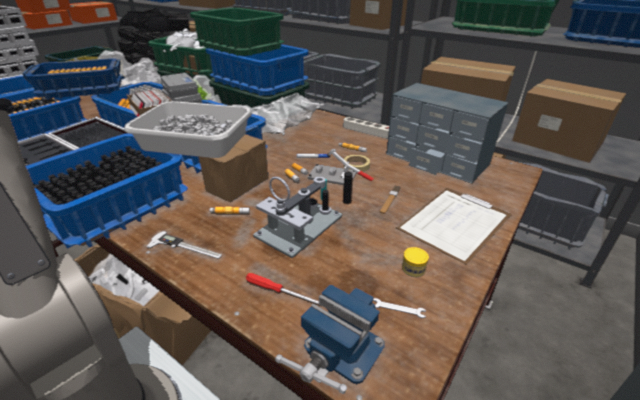

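View pics/top0.png

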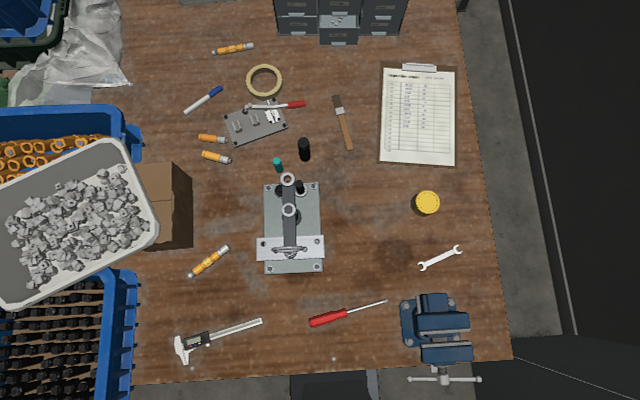

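Run:
```python
import cv2,numpy as np
t=cv2.imread("pics/top0.png")[140:280,230:350];s=cv2.imread("pics/scene0.png")[150:260,240:370]
a=cv2.resize(t,None,fx=4,fy=4,interpolation=cv2.INTER_CUBIC)
b=cv2.resize(s,(310,int(110*310/130)),interpolation=cv2.INTER_CUBIC)
cv2.imwrite("pics/crop_t.png",a)
cv2.imwrite("pics/crop_s.png",cv2.resize(s,None,fx=5,fy=5,interpolation=cv2.INTER_CUBIC))
```

```text
(no output)
```

View pics/crop_t.png

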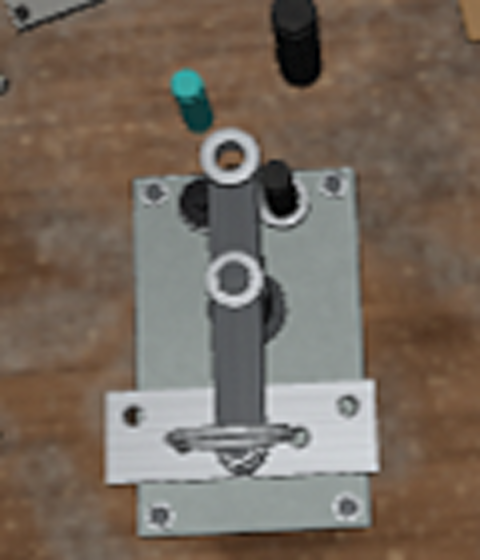

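View pics/crop_s.png

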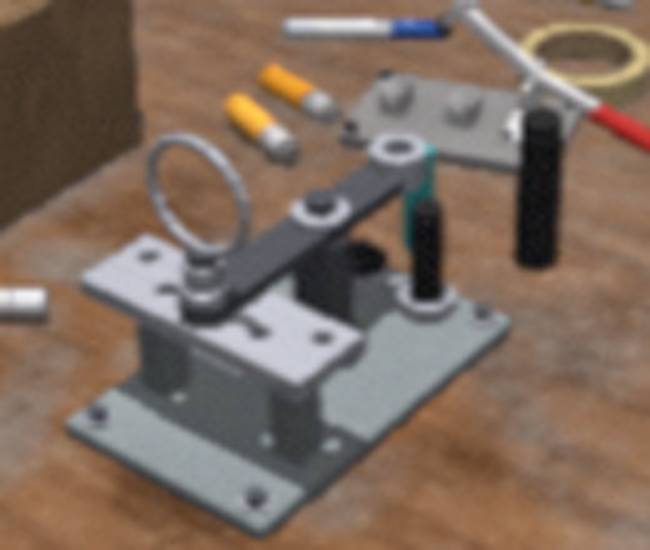

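```bash
cat > h.py <<'E'
import numpy as np,cv2
def ray(c,p):
    M=c["world_from_camera"]; d=M[:3,:3]@np.linalg.solve(c["mtx"],[p[0],p[1],1]); return M[:3,3],d/np.linalg.norm(d)
def plane(c,p,z):
    o,d=ray(c,p); return o+d*(z-o[2])/d[2]
def tri(c1,p1,c2,p2):
    (a,u),(b,v)=ray(c1,p1),ray(c2,p2)
    s=np.linalg.lstsq(np.c_[u,-v],b-a,rcond=None)[0]; P,Q=a+s[0]*u,b+s[1]*v
    return (P+Q)/2,np.linalg.norm(P-Q)
E
python3 - <<'E'
from h import *
np.set_printoptions(precision=1,suppress=True)
t,s=[dict(np.load(f"{n}0.npz")) for n in("top","scene")]
T=lambda x,y:(x/4+229.6,y/4+139.6); S=lambda x,y:(x/5+239.6,y/5+149.6)
for n,a,b,z in [("pivot",(235,279),(320,208),120),("bush",(230,157),(398,148),112),("ring",(238,437),(198,192),171),("sleevetop",(274,170),(428,205),88)]:
    print(n,tri(t,T(*a),s,S(*b)),plane(t,T(*a),z),plane(s,S(*b),z))
for q in [(178,440),(302,437)]: print(plane(t,T(*q),171))
for q in [(106,394),(375,380),(380,472),(106,484)]: print("plate",plane(t,T(*q),94))
for q in [(135,180),(353,168),(370,525),(138,537)]: print("base",plane(t,T(*q),12))
print("plateS",[plane(s,S(*q),94) for q in [(80,283),(150,235),(360,340),(303,388)]])
E
```

```text
pivot (array([661.2,  90. , 113.2]), np.float64(0.8529003882128874)) [659.4  89.8 120. ] [653.2  83.  120. ]
bush (array([735.7,  89.1, 117.9]), np.float64(1.2833516342276925)) [737.  90. 112.] [744.2  94.5 112. ]
ring (array([559.8,  88.1, 176.3]), np.float64(0.8554653565286642)) [560.7  88.2 171. ] [565.7  94.3 171. ]
sleevetop (array([734.2,  64.8,  87.1]), np.float64(0.23563333586970078)) [733.9  64.9  88. ] [733.2  64.   88. ]
[561.2 120.9 171. ]
[558.4  53.4 171. ]
plate [599.7 172.2  94. ]
plate [597.6  10.8  94. ]
plate [542.8  11.5  94. ]
plate [546.2 173.7  94. ]
base [754.8 162.4  12. ]
base [753.5  15.3  12. ]
base [515.9  19.3  12. ]
base [517.9 167.9  12. ]
plateS [array([543.9, 168.7,  94. ]), array([603.2, 170.3,  94. ]), array([594.3,  10. ,  94. ]), array([543.8,   8.8,  94. ])]
```

```bash
python3 - <<'E'
from h import *
np.set_printoptions(precision=1,suppress=True)
t,s=[dict(np.load(f"{n}0.npz")) for n in("top","scene")]
for a,b in [((120,143),(250,108)),((157,238),(195,153)),((303,142),(347,173))]: print(tri(t,a,s,b))
E
python3 -m pendant '[[[0,0,-0.04],[0,0,-0.05],1],[[0,0,-0.04],[0,0,-0.05],1],[[0,0,-0.03],[0,0,-0.05],1],[[0,0,0],[0,0,-0.054],1]]' 10
```

```text
(array([799.2, 426.9, 248.2]), np.float64(2.7059011209559447))
(array([576.2, 394.9, 179.4]), np.float64(66.63821835597341))
(array([829.2,  47.2, 110.8]), np.float64(2.311628831448815))
clock: 0.43
tool_pos: [150.1, 658.9, 522.3]
eef_rot: [[-1.0, 0.018, 0.002], [0.018, 1.0, 0.011], [-0.001, 0.011, -1.0]]
wrist_force: [0.7, 0.1, 0.8]
finger_gap: 64.7
gripper_force: 0.0
```

```bash
python3 -m pendant '[[[-0.012,-0.028,0],[0,0,0],1],[[-0.02,-0.034,0],[0,0,0],1],[[-0.02,-0.034,0],[0,0,0],1],[[-0.02,-0.034,0],[0,0,0],1],[[-0.02,-0.034,0],[0,0,0],1],[[-0.02,-0.034,0],[0,0,0],1],[[-0.02,-0.034,0],[0,0,0],1],[[-0.02,-0.034,0],[0,0,0],1],[[-0.02,-0.034,0],[0,0,0],1],[[-0.02,-0.034,0],[0,0,0],1]]'
python3 -c "
from bench import *;print(get_obs()['joints'])"
```

```text
clock: 1.27
tool_pos: [335.6, 318.4, 514.5]
eef_rot: [[-1.0, 0.02, -0.0], [0.02, 1.0, -0.0], [0.0, -0.0, -1.0]]
wrist_force: [0.1, -0.1, 0.3]
finger_gap: 0.6
gripper_force: 0.0
[-1.05888516  0.01721783  0.16832843  1.90098714 -0.00328645  1.22390016
  0.66154036]
```

```bash
python3 -m pendant '[[[-0.035,-0.0205,0],[0,0,0],1],[[-0.035,-0.0205,0],[0,0,0],1],[[-0.035,-0.0205,0],[0,0,0],1],[[-0.035,-0.0205,0],[0,0,0],1],[[-0.035,-0.0205,0],[0,0,0],1],[[-0.035,-0.0205,0],[0,0,0],1],[[-0.035,-0.0205,0],[0,0,0],1],[[-0.035,-0.0205,0],[0,0,0],1],[[-0.035,-0.0205,0],[0,0,0],1],[[-0.035,-0.0205,0],[0,0,0],1]]'
python3 -m pendant '[[[0,0,0],[0,0.1,0],1],[[0,0,0],[0,0.1,0],1],[[0,0,0],[0,0.1,0],1],[[0,0,0],[0,0.1,0],1],[[0,0,0],[0,0.1,0],1],[[0,0,0],[0,0.1,0],1],[[0,0,0],[0,0.1,0],1],[[0,0,0],[0,0.1,0],1],[[0,0,0],[0,0.07,0],1],[[0,0,0],[0,0,0],1]]'
python3 -c "
from bench import *;print(get_obs()['joints'])"
```

```text
clock: 2.1
tool_pos: [682.4, 107.5, 514.0]
eef_rot: [[-1.0, 0.019, -0.001], [0.019, 1.0, -0.0], [0.001, -0.0, -1.0]]
wrist_force: [0.3, 0.8, 0.1]
finger_gap: 0.6
gripper_force: 0.0
clock: 2.93
tool_pos: [652.0, 104.9, 475.8]
eef_rot: [[-0.781, 0.037, -0.624], [0.017, 0.999, 0.038], [0.625, 0.019, -0.781]]
wrist_force: [0.4, 0.7, 0.0]
finger_gap: 0.5
gripper_force: 0.0
[-0.1005582   0.59707798 -0.18942684  1.27559714 -0.11943314  1.9151151
  1.24393273]
```

```bash
python3 -m pendant '[[[-0.027,-0.0026,0.008],[0,0,0],1],[[-0.027,-0.0026,0.008],[0,0,0],1],[[-0.027,-0.0026,0.008],[0,0,0],1],[[-0.027,-0.0026,0.008],[0,0,0],1],[[-0.027,-0.0026,0.008],[0,0,0],1],[[0,0,0],[0,0.05,0],1],[[0,0,0],[0,0.05,0],1],[[0,0,0],[0,0.05,0],1],[[0,0,0],[0,0.05,0],1]]'
python3 -c "
from bench import *;print(get_obs()['joints'])"
```

```text
clock: 3.68
tool_pos: [703.8, 91.8, 344.4]
eef_rot: [[-0.678, 0.045, -0.734], [0.014, 0.999, 0.048], [0.735, 0.023, -0.678]]
wrist_force: [0.2, -0.7, -0.0]
finger_gap: 0.5
gripper_force: 0.0
[-0.09140118  0.82213804 -0.16226437  1.20389223 -0.12075118  1.91474737
  1.2905786 ]
```

```bash
python3 -m pendant '[[[-0.0096,-0.0054,-0.0106],[0,0,0],1],[[-0.0088,-0.0003,0.0081],[0,0,0],1],[[-0.0088,-0.0003,0.0081],[0,0,0],1],[[0,0,0],[0.033,0.001,-0.03],1],[[0,0,0],[0,0,0],1],[[0,0,0],[0,0,0],1]]'
python3 - <<'E'
from bench import *
import cv2
from h import *
ims=[]
for n in("top","scene"):
    c=capture(n); np.savez(n+"1.npz",**c); ims.append(c["pixels"][:,:,::-1])
a=cv2.resize(ims[0][140:290,220:360],(560,600),interpolation=cv2.INTER_CUBIC)
cv2.imwrite("pics/t1.png",cv2.resize(np.hstack([ims[0][140:290,225:355],ims[1][110:260,235:365]]),None,fx=3,fy=3,interpolation=cv2.INTER_CUBIC))
print(get_obs()["joints"])
E
```

```text
clock: 4.18
tool_pos: [711.8, 85.8, 317.0]
eef_rot: [[-0.684, 0.002, -0.73], [-0.017, 1.0, 0.02], [0.73, 0.026, -0.683]]
wrist_force: [-0.2, 0.1, -0.1]
finger_gap: 0.3
gripper_force: 0.0
[-0.09691931  0.85672347 -0.14648515  1.19631231 -0.08787299  1.88838748
  1.3471302 ]
```

View pics/t1.png

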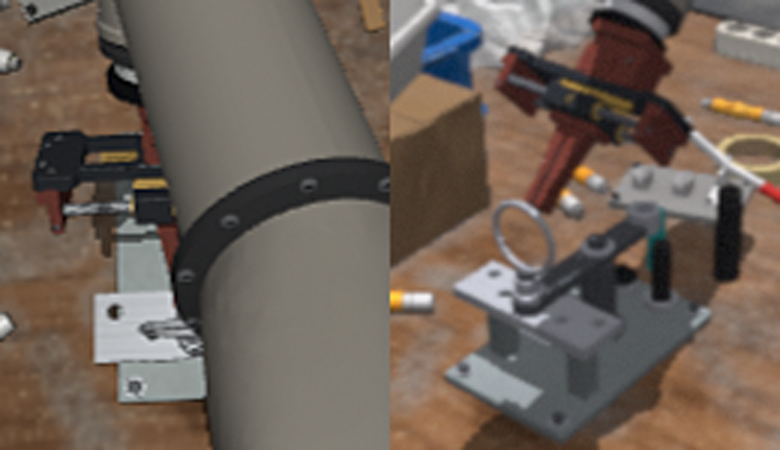

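```bash
python3 -m pendant '[[[0,0,0.01],[0,0,0],1],[[0,0,0.01],[0,0,0],1],[[0,0,0.01],[0,0,0],1],[[0,0,0.01],[0,0,0],1],[[0,0,0.01],[0,0,0],1],[[0,0,0],[0,0,0],1]]'
python3 - <<'E'
from bench import *
import cv2
from h import *
c=capture("scene"); cv2.imwrite("pics/s2.png",cv2.resize(c["pixels"][130:250,245:355,::-1],None,fx=5,fy=5,interpolation=cv2.INTER_CUBIC))
E
```

```text
clock: 4.78
tool_pos: [674.1, 86.2, 282.6]
eef_rot: [[-0.682, 0.003, -0.731], [-0.017, 1.0, 0.02], [0.731, 0.026, -0.682]]
wrist_force: [0.0, -0.2, -0.0]
finger_gap: 0.5
gripper_force: 0.0
```

View pics/s2.png

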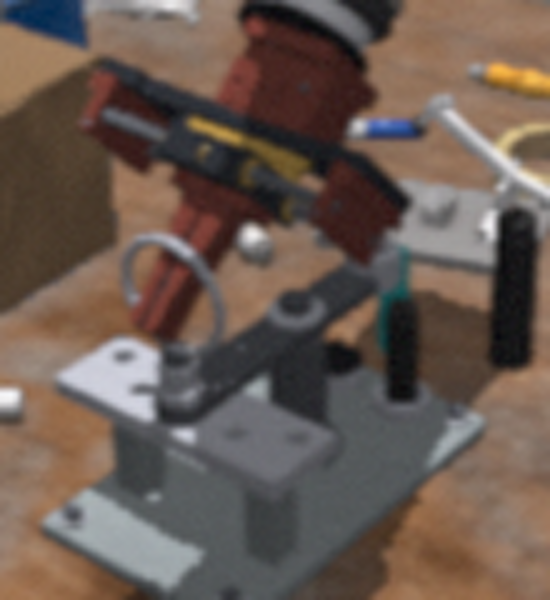

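```bash
for i in 1; do python3 -m pendant '[[[0.0029,0.0001,-0.0027],[0,0,0],1],[[0.0029,0.0001,-0.0027],[0,0,0],1],[[0,0,0],[0,0,0],1]]'; python3 -m pendant '[[[0.0022,0.0001,-0.002],[0,0,0],1],[[0,0,0],[0,0,0],1]]';python3 -m pendant '[[[0.0022,0.0001,-0.002],[0,0,0],1],[[0,0,0],[0,0,0],1]]'; done
```

```text
clock: 5.08
tool_pos: [676.0, 86.4, 292.1]
eef_rot: [[-0.686, 0.003, -0.727], [-0.018, 1.0, 0.02], [0.727, 0.027, -0.686]]
wrist_force: [2.6, 1.5, -7.2]
finger_gap: 0.4
gripper_force: 3.4
clock: 5.25
tool_pos: [675.8, 86.3, 294.7]
eef_rot: [[-0.686, 0.003, -0.728], [-0.018, 1.0, 0.02], [0.728, 0.027, -0.686]]
wrist_force: [5.5, 1.3, -8.0]
finger_gap: 0.7
gripper_force: 4.6
clock: 5.42
tool_pos: [675.8, 86.3, 297.6]
eef_rot: [[-0.686, 0.003, -0.728], [-0.018, 1.0, 0.02], [0.727, 0.027, -0.686]]
wrist_force: [5.9, 1.5, -8.2]
finger_gap: 0.7
gripper_force: 4.9
```

```bash
python3 -m pendant '[[[0.0029,0.0001,-0.0027],[0,0,0],1],[[0.0029,0.0001,-0.0027],[0,0,0],1],[[0,0,0],[0,0,0],1],[[0,0,0],[0,0,0],1]]'
python3 - <<'E'
from bench import *
import cv2
from h import *
o=get_obs();p=o["tool_pos"];R=np.array(o["eef_rot"]).astype(float)
piv=np.array([660,90]);
w=R.T@[0,0,1];print("world z in tool",w.round(3))
a=-0.349; 
for n in (6,):
    # const step per row in tool frame: screw about pivot axis; rotation applied with shift along axes before the turn
    st=a/n;c,s=np.cos(st),np.sin(st);d=np.array(p[:2])-piv
    dd=np.array([[c,-s],[s,c]])@d-d
    print("shift",(R.T@[*dd,0]).round(2),"turn",(w*st).round(4),"d",d)
E
```

```text
clock: 5.75
tool_pos: [675.7, 86.2, 305.1]
eef_rot: [[-0.686, 0.003, -0.728], [-0.017, 1.0, 0.02], [0.727, 0.026, -0.686]]
wrist_force: [5.9, 1.7, -9.3]
finger_gap: 0.3
gripper_force: 5.5
world z in tool [ 0.727  0.026 -0.686]
shift [ 0.18 -0.91  0.16] turn [-0.0423 -0.0015  0.0399] d [15.68569526 -3.77119165]
```

```bash
python3 -m pendant '[[[0.0002,-0.0009,0.0002],[-0.0423,-0.0015,0.04],1],[[0.0002,-0.0009,0.0002],[-0.0423,-0.0015,0.04],1],[[0.0002,-0.0009,0.0002],[-0.0423,-0.0015,0.04],1],[[0.0002,-0.0009,0.0002],[-0.0423,-0.0015,0.04],1],[[0.0002,-0.0009,0.0002],[-0.0423,-0.0015,0.04],1],[[0.0002,-0.0009,0.0002],[-0.0423,-0.0015,0.04],1],[[0,0,0],[0,0,0],1],[[0,0,0],[0,0,0],1]]'
python3 - <<'E'
from bench import *
import cv2
from h import *
c=capture("scene"); np.savez("scene3.npz",**c);cv2.imwrite("pics/s3.png",cv2.resize(c["pixels"][130:250,245:355,::-1],None,fx=5,fy=5,interpolation=cv2.INTER_CUBIC))
E
```

```text
clock: 6.42
tool_pos: [673.1, 79.8, 304.8]
eef_rot: [[-0.649, 0.345, -0.678], [0.22, 0.938, 0.266], [0.728, 0.023, -0.685]]
wrist_force: [6.9, -2.1, -9.5]
finger_gap: 0.4
gripper_force: 5.4
```

View pics/s3.png

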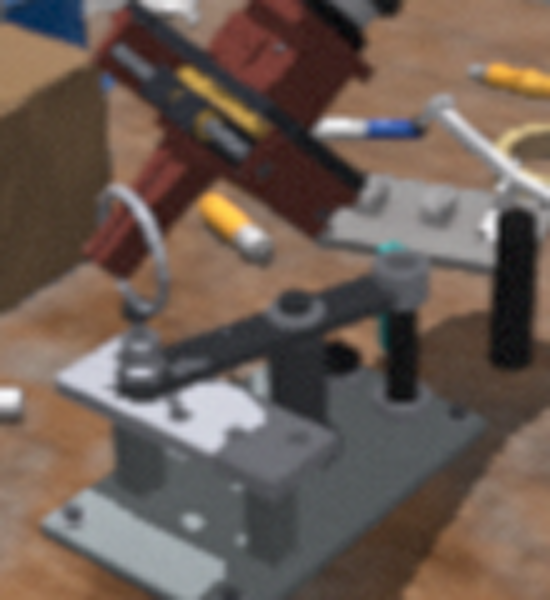

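Run:
```python
from h import *
np.set_printoptions(precision=2,suppress=True)
s=dict(np.load("scene3.npz"));s0=dict(np.load("scene0.npz"))
S=lambda x,y:(x/5+244.6,y/5+129.6)
S0=lambda x,y:(x/5+239.6,y/5+149.6)
pv=plane(s,S(295,301),117);b1=plane(s,S(402,260),117);b0=plane(s0,S0(398,148),117);pv0=plane(s0,S0(320,206),117)
for z in(113,117,120):
  pv=plane(s,S(295,303),z);b1=plane(s,S(402,262),z);b0=plane(s0,S0(398,148),z);pv0=plane(s0,S0(320,208),z)
  ang=lambda a:np.arctan2(a[1],a[0]); print(z,pv,pv0,b0,b1,ang(b0-pv0),ang(b1-pv),ang(b1-pv)-ang(b0-pv0),np.linalg.norm((b1-pv)[:2]))
```

```text
113 [665.91  93.25 113.  ] [661.69  89.92 113.  ] [742.83  93.55 113.  ] [739.94  69.83 113.  ] 0.04464220825752254 -0.30635675056239947 -0.350998958819922 77.64612036786878
117 [661.04  89.29 117.  ] [656.85  85.99 117.  ] [737.43  89.59 117.  ] [734.55  66.04 117.  ] 0.044642208257521854 -0.30635675056239897 -0.3509989588199208 77.10810520519898
120 [657.38  86.33 120.  ] [653.22  83.05 120.  ] [733.38  86.63 120.  ] [730.51  63.19 120.  ] 0.04464220825752347 -0.30635675056239814 -0.3509989588199216 76.70459383319675
```

```bash
for i in 1 2; do python3 -m pendant '[[[-0.0022,-0.0001,0.002],[0,0,0],1],[[0,0,0],[0,0,0],1]]' | grep -E "pos|wrist"; done;  python3 -m pendant '[[[-0.0022,-0.0001,0.002],[0,0,0],1],[[0,0,0],[0,0,0],1]]'
```

```text
tool_pos: [673.2, 80.1, 301.5]
wrist_force: [7.6, -2.5, -9.4]
tool_pos: [673.3, 80.6, 298.6]
wrist_force: [6.5, 0.4, -9.0]
clock: 6.97
tool_pos: [673.4, 80.9, 295.7]
eef_rot: [[-0.65, 0.344, -0.678], [0.219, 0.939, 0.266], [0.728, 0.025, -0.685]]
wrist_force: [6.4, 0.7, -9.9]
finger_gap: 0.2
gripper_force: 5.8
```

```bash
for i in 1 2 3; do python3 -m pendant '[[[-0.0022,-0.0001,0.002],[0,0,0],1],[[0,0,0],[0,0,0],1]]' | grep -E "pos|wrist"; done;  python3 -m pendant '[[[-0.0029,-0.0001,0.0027],[0,0,0],1],[[0,0,0],[0,0,0],1],[[0,0,0],[0,0,0],1]]'
```

```text
tool_pos: [673.4, 80.9, 293.0]
wrist_force: [7.0, -0.2, -7.6]
tool_pos: [673.1, 81.0, 290.3]
wrist_force: [5.1, -0.2, -6.9]
tool_pos: [672.3, 81.2, 287.6]
wrist_force: [1.1, -0.3, -0.4]
clock: 7.72
tool_pos: [672.3, 81.1, 283.3]
eef_rot: [[-0.647, 0.344, -0.681], [0.218, 0.939, 0.267], [0.731, 0.024, -0.682]]
wrist_force: [0.1, -1.2, 0.6]
finger_gap: 0.5
gripper_force: 0.0
```

```bash
python3 -m pendant '[[[0,0,-0.008],[0,0,0],1],[[0,0,-0.012],[0,0,0],1],[[0,0,-0.012],[0,0,0],1],[[0,0,-0.012],[0,0,0],1],[[0,0,-0.015],[0,0,0],1],[[0,0,-0.02],[0,0,0],1],[[0.02,0,-0.02],[0,0,0],1],[[0.02,0,-0.02],[0,0,0],1],[[0.02,0,-0.02],[0,0,0],1],[[0,0,0],[0,0,0],1]]'
python3 -m pendant '[[[0.02,0,-0.03],[0,0,0],1],[[0.02,0,-0.03],[0,0,0],1],[[0.02,0,-0.03],[0,0,0],1],[[0,0.03,0],[0,0,0],1],[[0,0.04,0],[0,0,0],1],[[0,0.04,0],[0,0,0],1],[[0,0.04,0],[0,0,0],1],[[0,0.04,0],[0,0,0],1],[[0,0,0],[0,0,0],1]]'
python3 - <<'E'
from bench import *
import cv2
from h import *
ims=[]
for n in("top","scene"):
    c=capture(n); np.savez(n+"4.npz",**c); ims.append(c["pixels"][:,:,::-1])
cv2.imwrite("pics/t4.png",cv2.resize(np.hstack([ims[0][140:290,225:355],ims[1][110:260,235:365]]),None,fx=3,fy=3,interpolation=cv2.INTER_CUBIC))
E
```

```text
clock: 8.55
tool_pos: [722.3, 61.7, 397.5]
eef_rot: [[-0.649, 0.342, -0.679], [0.21, 0.939, 0.272], [0.731, 0.033, -0.682]]
wrist_force: [0.4, 0.7, 1.6]
finger_gap: 0.4
gripper_force: 0.0
clock: 9.3
tool_pos: [763.5, 230.3, 472.9]
eef_rot: [[-0.702, 0.387, -0.597], [0.224, 0.917, 0.331], [0.676, 0.098, -0.731]]
wrist_force: [-0.8, 1.2, -0.6]
finger_gap: 0.4
gripper_force: 0.0
```

View pics/t4.png

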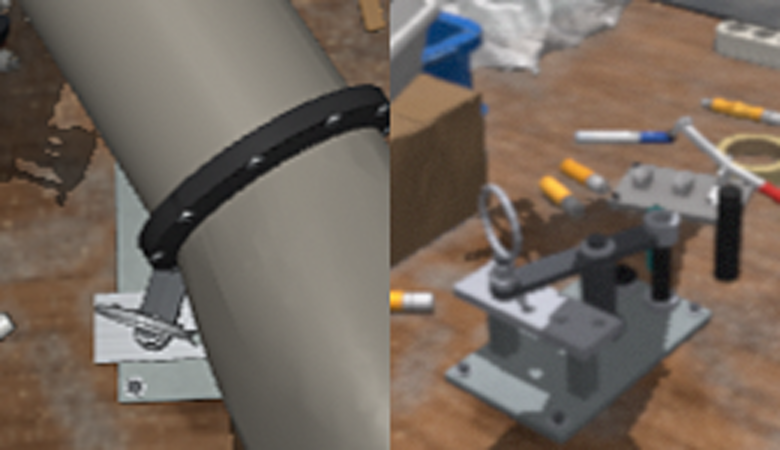

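The picture shows the bush over the sleeve at (662,225), the collar seated on the arm at (503,280), and the gripper clear of the jig.

```bash
python3 -c "
from bench import *
print(finish_job())"
```

```text
the job is handed in; nothing more can be done
None
```

The job is handed in: the arm is swung one hole (about -0.35 rad) so the bush is over the tall sleeve, the pin is down in that hole, and the gripper is clear; the force readings and last picture agree.

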